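Load and lock glaze sample boards in a lipped frame

ROBOT

A 7-joint arm with a two-finger parallel gripper is mounted at the origin on the work surface; the furniture and walls round the work are solid. World frame = base frame: x ahead of the robot, y to its left, z up, the work surface at z = 0. Lengths are in m, angles in rad, forces in N, time in s.
With the tool pointing down it reaches from about 0.375 to 0.925 m from the base axis. Payload 3.1 kg.
Tool frame: the origin (TCP) lies at the very end of the fingers, on their centre line; the grasp point (between the pads) lies env.grasp_offset behind it (env.grasp_offset is the distance from the TCP to the grasp point, in m); z points along the fingers, y is the line along which they close (so a half turn about z gives the same grasp; the last joint's range is limited). The gripper opens to 85 mm and grips with 20 to 120 N. Pads are 22 mm wide; open, the fingers measure 114 mm over their backs; the gripper's body (76 mm by 85 mm) begins 54 mm behind the grasp point. The pads swing forward as they close: fully open they stand 13 mm farther back than shut.
Start: joints at [-1.264, 0.383, 0.044, 1.598, -0.018, 1.161, -0.05], TCP at [0.256, 0.597, 0.231] pointing down, gripper open.
Joint ranges: [-2.61, 2.61], [-0.41, 2.15], [-1.48, 1.57], [0, 2.5], [-1.57, 4.71], [0.05, 1.97], [-2.85, 2.85]. Speed limits (rad/s): [2.79, 2.79, 3.14, 3.14, 3.14, 3.14, 3.14].

INTERFACE

Orientations are given as [roll, pitch, yaw] about the fixed x, y, z axes, in that order (R = Rz(yaw) Ry(pitch) Rx(roll)).
In Python, from plant import env, viewer, ticket gives the robot as it stands. The module is installed in compiled form; this text tells all that it offers.
- The arm moves only by the tool arm_command, never from a script. Its argument "motion" is a list of rows, each a list of 3 entries, a list of its own where there are three numbers: the finger opening in cm, from 0 to 8.54, then the shift along the tool's x, y, z in cm, then the turn about the tool's z in degrees. A call has 1 to 12 rows; each row is the pose to reach, as a shift and turn from the pose commanded when the call began, along the tool's axes at that moment; what a row does not reach only later rows make up. A row lasts 1/8 s, in which the tool goes at most 62.5 mm and 10.7 degrees, less where a joint would pass 70% of its speed; a pose out of reach is approached as far as the arm can. A call with a gripper value outside its range is refused whole. The fingers move at their own pace and stop on an object; "grip_force" is the grip in N (left out, the last holds). Time passes only in rows, so rows that repeat a pose let the fingers close. It gives the time, the measured TCP pose, the force, the opening and the grip force at its end, in the units of the state.
- env.state(): the state, without advancing time (a new reading comes with each control period).
- viewer.read_camera(name): name is "scene" or "top"; returns a dict with "color" (384x512x3 uint8, blue, green, red), "fovy" (degrees; the focal length in pixels is half the picture's height over the tangent of half this angle, whatever the lens; pixels are square), "cx", "cy" (the principal point, pixels), "extrinsics" (4x4, takes a point from camera to world coordinates). Camera axes: x right, y down, z forward; pixel columns grow to the right and rows downward; lengths in m; the calibration is good to about 2 mm. A picture is of the moment at which its call begins. There is no depth.
- ticket.hand_in(): hands the job in; it is judged then, once.
The state is a dict: "clock": time; "joint_positions": joint angles; "dq": joint speeds; "joint_torque": joint torques, N m; "ee_pos": TCP position; "ee_rot": TCP orientation; "wrist_force": force on the tool from outside, world axes, zero at the start; "moment": the same for the moment, N m; "finger_gap": finger opening in m; "gripper_force": force on a finger pad.
Only numpy, scipy, OpenCV 4.12 (cv2) and the standard library are available. Lean on these libraries where they do the work, as an engineer would, in place of code of your own. Each camera call takes 0.05 s, during which the arm holds its last target. There are 200 camera calls.

TASK

Mount every glaze sample board in the wooden display frame. Draw the red-knobbed keeper strip and the black-knobbed stop back out of the way as needed, then tilt each board to hook a short edge under the frame's lip and lower its other edge flat inside the rear rail. When all lie in, close them into one tight row, square and flush against the end fence, with the stop up against the row, push the keeper fully home over their free edges, and leave the dishes and mug alone.

Things in the scene. Friction and masses are not known exactly. Their poses are not given: they have to be found in the camera images.
- frame: wooden display frame fixed to the bench, 142 (x) by 320 (y) by 26 mm. Origin: on its underside, midway between the slot's walls; x runs across the slot from lip to rear rail, y along it from the dark end fence to the open end. Flat slot floor 6 mm above the origin; slot from x = -52 (near wall) to +52 mm (rear rail). Centres of a tight row of boards: y = -117, -57, +3, +63 mm.
- frame_corner (a point): fence corner of the slot: where near wall, end fence and slot floor meet (frame x -52, y -147, z +6 mm). The fence stands 15 mm above the slot floor; the open-end block's face is at frame y = +147 mm.
- frame_lip (a point): middle of the lip's lower free edge (frame x -40, y 0, z +20 mm). The lip overhangs the slot by 12 mm along the whole near wall; its underside is 14 mm, its top 20 mm above the slot floor.
- frame_rail (a point): middle of the rear rail's top inner edge (frame x +52, y 0, z +15 mm); the rail is 9 mm higher than the slot floor.
- stop (a joint): sliding stop in the frame's slot, in m: 0 at the open end, grows as it slides towards the end fence (frame -y), to 0.13. Against a tight row of four boards it reads 0.030, of three 0.090. It takes about 3 N to slide and stays where it is left.
- stop_grip (a point): centre of the top of the stop's black knob, 48 mm above the frame's underside. The knob is 16 mm along frame x, 24 mm along frame y and stands 33 mm above the aluminium stop bar (bar 100 by 24 by 9 mm, 1 mm above the slot floor); the bar's face towards the boards is 12 mm from this point in y.
- keeper (a joint): keeper strip sliding across the rear rail, in m: 0 drawn back (clear of the slot), grows as it slides towards the lip (frame -x), 0.016 fully home, its edge then 12 mm over the slot at frame x = +40 mm, its underside 10.5 mm above the slot floor. About 3 N to slide; stays where it is left.
- keeper_grip (a point): centre of the top of the keeper's red knob, 43.5 mm above the frame's underside; knob 12 mm along frame x, 30 mm along frame y, 22 mm tall above the 5 mm thick, 20 mm wide aluminium strip; at frame x = +66, y = +125 mm when drawn back.
- board_blue: loose sample board, 0.12 to 0.23 kg: plywood plate 100 (x) by 60 (y) by 8 mm, two dark blue glazed fields on top, and a wooden grip bar over its middle, 14 mm wide along x, 36 mm long along y, its top 33 mm above the underside. Origin: centre of the plate's underside; z up. Its halves are alike: either 60 mm edge may be hooked. May be absent (None).
- board_amber: loose sample board, 0.12 to 0.23 kg: plywood plate 100 (x) by 60 (y) by 8 mm, two amber glazed fields on top, and a wooden grip bar over its middle, 14 mm wide along x, 36 mm long along y, its top 33 mm above the underside. Origin: centre of the plate's underside; z up. Its halves are alike: either 60 mm edge may be hooked. May be absent (None).
- board_green: loose sample board, 0.12 to 0.23 kg: plywood plate 100 (x) by 60 (y) by 8 mm, two green glazed fields on top, and a wooden grip bar over its middle, 14 mm wide along x, 36 mm long along y, its top 33 mm above the underside. Origin: centre of the plate's underside; z up. Its halves are alike: either 60 mm edge may be hooked. May be absent (None).
- board_white: loose sample board, 0.12 to 0.23 kg: plywood plate 100 (x) by 60 (y) by 8 mm, two white glazed fields on top, and a wooden grip bar over its middle, 14 mm wide along x, 36 mm long along y, its top 33 mm above the underside. Origin: centre of the plate's underside; z up. Its halves are alike: either 60 mm edge may be hooked. May be absent (None).
- enamel_dish_1: bystander: the small enamel dish of blue paint, loose; origin at the centre of its underside
- enamel_dish_2: bystander: the small enamel dish of teal paint, loose; origin at the centre of its underside
- mug: bystander: the white mug, loose; origin at the centre of its underside

How it is judged:
By the outcome, as a careful person would: the job done as asked, in the order asked, and still so for the second after the job is handed in, with the robot touching nothing.
Of board_blue, board_amber, board_green, board_white only 3 to 4 are there at a start; the rules pass over those that are not, and their reading is None.
At some moment in a run one of board_blue, board_amber, board_green, board_white may be knocked a few centimetres aside while the robot is not near it.
Once in a run the grip may slacken for a moment while it holds something.
It also fails if it takes over 210 s, if anything falls off the work surface, if the arm or the gripper's body presses on something with over 40 N, if the wrist force passes 120 N, or if a joint passes its speed limit or range.

## Working session

There is one attempt and no reset: what is moved stays moved. The work goes in short steps, Python scripts to look and compute and a tool call to move; the robot and the scene stay as the last step left them, time stands still between calls to the robot, and variables do not carry over. Pictures are saved under pics/ and viewed, at most 14 in all, crops included, and the job is handed in when it is done.

Besides the shell and the picture viewer there is one more tool, called after "Call:" by a JSON object that holds its "op" and its "data". arm_command: Moves the arm, as the interface text tells. Its arguments: {"type":"object","properties":{"motion":{"type":"array"},"grip_force":{"type":"number"}},"required":["motion"]}

```bash
mkdir -p pics
cat > h.py <<'E'
import numpy as np, cv2
from plant import env, viewer, ticket
def cam(n,save=None):
    c=viewer.read_camera(n)
    if save: cv2.imwrite(f'pics/{save}.png',c['color'])
    return c
def ray(c,u,v):
    f=c['color'].shape[0]/2/np.tan(np.radians(c['fovy'])/2)
    E=np.array(c['extrinsics']); d=E[:3,:3]@np.array([(u-c['cx'])/f,(v-c['cy'])/f,1])
    return E[:3,3],d
def onz(c,u,v,z):
    o,d=ray(c,u,v); return o+d*(z-o[2])/d[2]
def proj(c,p):
    f=c['color'].shape[0]/2/np.tan(np.radians(c['fovy'])/2)
    E=np.array(c['extrinsics']); q=E[:3,:3].T@(np.array(p)-E[:3,3]); return f*q[0]/q[2]+c['cx'],f*q[1]/q[2]+c['cy']
E
python3 - <<'E'
from h import *
np.set_printoptions(precision=4,suppress=True)
for n in('scene','top'):
    c=cam(n,n+'0'); print(n,c['fovy'],c['cx'],c['cy']);print(np.array(c['extrinsics']))
    cv2.imwrite(f'pics/{n}0b.png',cv2.resize(c['color'],(800,600)))
s=env.state();print(s,env.grasp_offset)
E
```

```text
scene 44.120916363356685 260.0718018830665 191.10422173857944
[[ 0.6213 -0.4686  0.6281 -0.3961]
 [-0.7833 -0.3935  0.4813 -0.6617]
 [ 0.0216 -0.791  -0.6115  0.8799]
 [ 0.      0.      0.      1.    ]]
top 54.306359535378085 257.83751639398633 190.52294058442376
[[ 0.0165 -0.9955  0.0936  0.3232]
 [-0.9997 -0.0149  0.0179 -0.007 ]
 [-0.0164 -0.0939 -0.9955  1.1742]
 [ 0.      0.      0.      1.    ]]
{'clock': 0.1, 'joint_positions': array([-1.2638,  0.3838,  0.0438,  1.5994, -0.0179,  1.1612, -0.0499]), 'dq': array([ 0.0001, -0.002 , -0.0005, -0.0029,  0.0017,  0.0002, -0.0006]), 'joint_torque': array([  0.0025, -43.4726,   1.0292, -25.0457,   0.0109,   0.0054,
        -0.    ]), 'ee_pos': array([0.2556, 0.5967, 0.23  ]), 'ee_rot': array([-3.1392,  0.0001,  2.7369]), 'wrist_force': array([-0.9347, -0.3695, -0.6043]), 'moment': array([0.0177, 0.0321, 0.0144]), 'gripper_force': 0.0, 'finger_gap': 0.08530353650559247} 0.0187
```

View pics/scene0b.png

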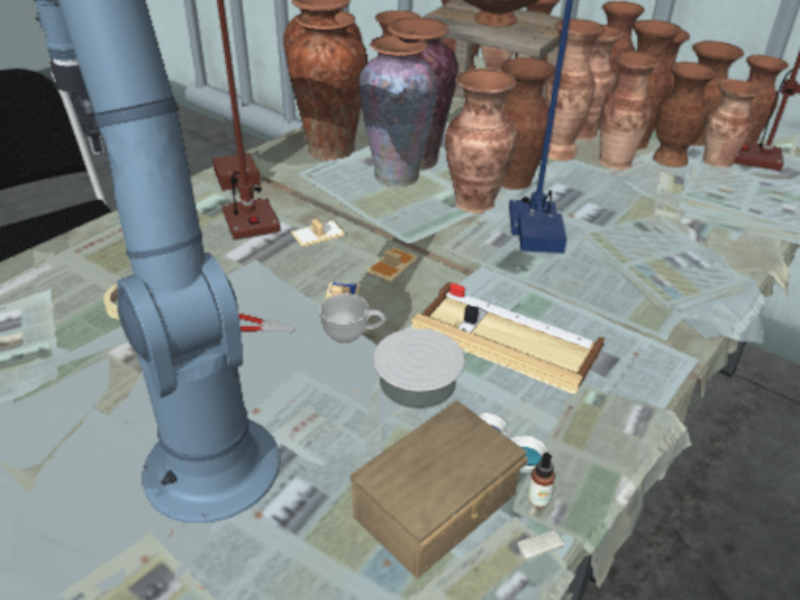

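View pics/top0b.png

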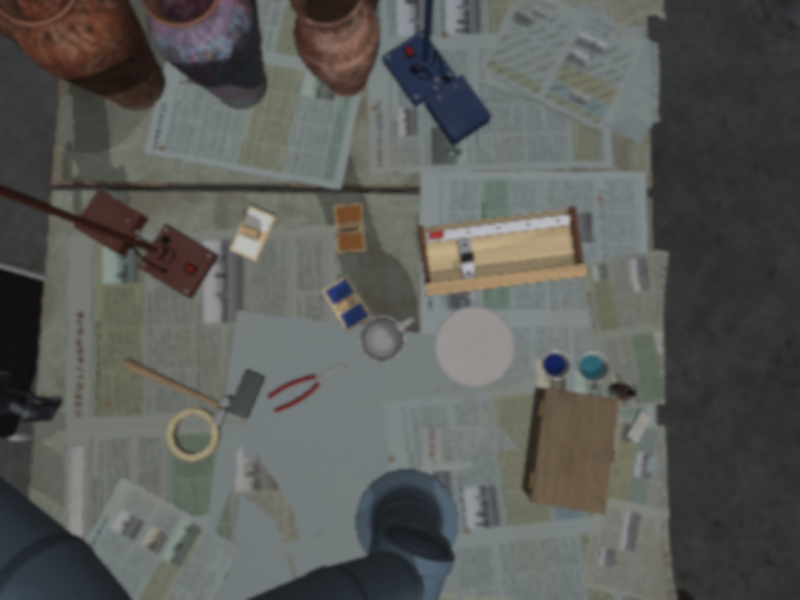

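The pictures show the frame at about (500,250) in the top view, with its dark fence on the right (world −y) and its lip towards the robot. The stop's black knob is at (467,258) and the keeper's red knob at (436,235). There are three boards: white (253,232), amber (349,228) and blue (347,303). Green is absent.

Run:
```python
import cv2,numpy as np
t=cv2.imread('pics/top0.png');s=cv2.imread('pics/scene0.png')
a=cv2.resize(t[128:192,260:384],None,fx=6,fy=6,interpolation=cv2.INTER_CUBIC)
cv2.imwrite('pics/tf.png',cv2.convertScaleAbs(a,alpha=1.5))
b=cv2.resize(s[175:250,260:390],None,fx=6,fy=6,interpolation=cv2.INTER_CUBIC)
cv2.imwrite('pics/sf.png',cv2.convertScaleAbs(b,alpha=1.2))
c=cv2.resize(t[125:215,140:270],None,fx=6,fy=6,interpolation=cv2.INTER_CUBIC)
cv2.imwrite('pics/tb.png',cv2.convertScaleAbs(c,alpha=1.5))
```

```text
(no output)
```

View pics/tf.png

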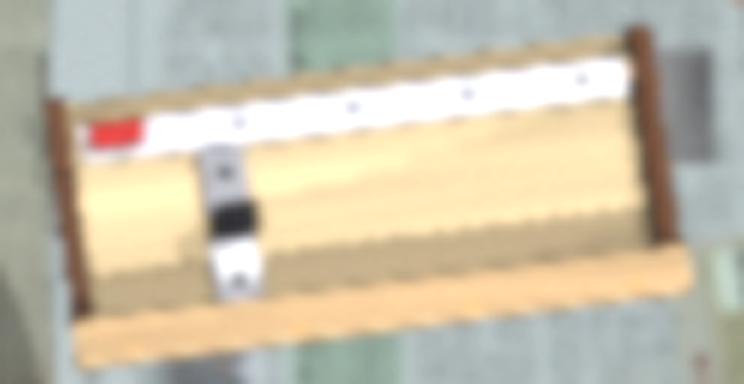

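View pics/sf.png

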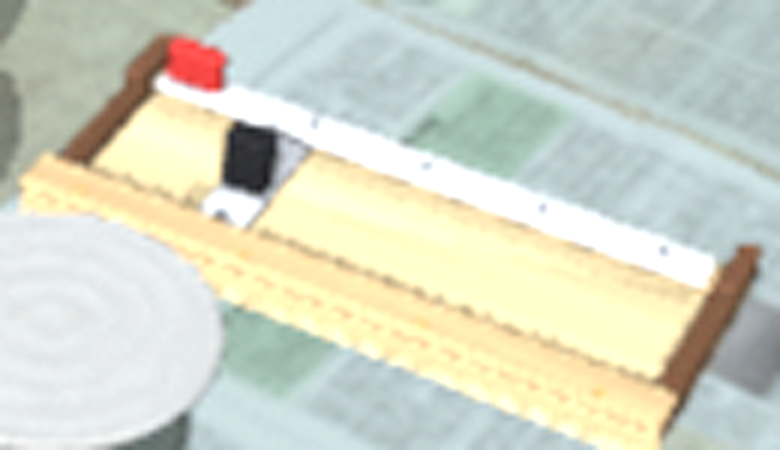

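View pics/tb.png

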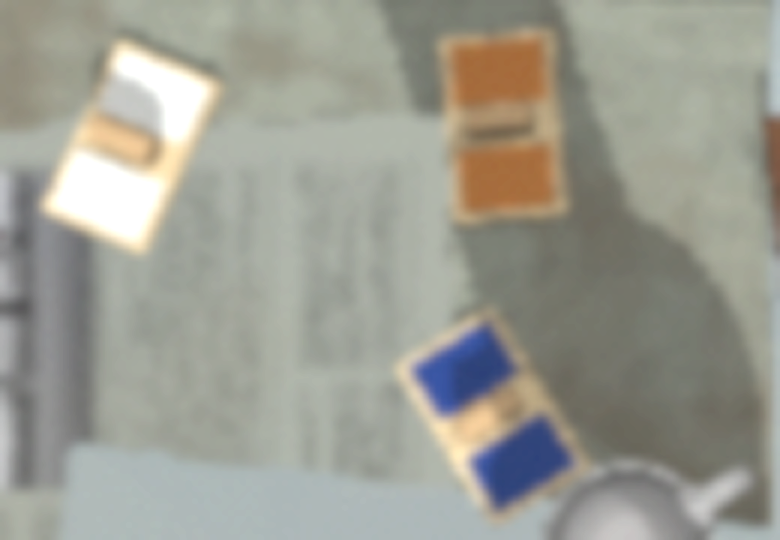

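```bash
cat >> h.py <<'E'
def fitpose(c,px,loc,z):  # pixel list -> (x,y,yaw) of local 2D frame, heights z
    W=np.array([onz(c,u,v,zz)[:2] for (u,v),zz in zip(px,np.broadcast_to(z,len(px)))]); L=np.array(loc,float)
    w=W-W.mean(0); l=L-L.mean(0)
    a=np.arctan2((l[:,0]*w[:,1]-l[:,1]*w[:,0]).sum(),(l*w).sum())
    R=np.array([[np.cos(a),-np.sin(a)],[np.sin(a),np.cos(a)]]); t=W.mean(0)-R@L.mean(0)
    return t,a,(W-(L@R.T+t))
E
python3 - <<'E'
from h import *
np.set_printoptions(precision=4,suppress=True)
c=cam('top');s=cam('scene')
o=np.array([260,128])
px=[o+np.array(p)/6-.4 for p in[(75,365),(692,292),(74,322),(690,249),(650,27),(48,100)]]
W=np.array([onz(c,*p,z) for p,z in zip(px,[.026]*4+[.021]*2)]);print(W)
t,a,r=fitpose(c,px[2:4],[(-.04,.16),(-.04,-.16)],.026)
print('frame lip',t,np.degrees(a),r)
R=np.array([[np.cos(a),-np.sin(a)],[np.sin(a),np.cos(a)]])
print('all local',(W[:,:2]-t)@R)
for n,p,z in[('red',(117,134),.0435),('black',(233,219),.048)]:
    q=o+np.array(p)/6-.4; print(n,(onz(c,*q,z)[:2]-t)@R)
# scene check: lip corners
so=np.array([260,175])
for n,p,z in[('lip in-left',(38,160),.026),('lipinner right',(672,392),.026),('lip out right',(655,418),.026),('fence back top',(757,250),.021),('red top',(197,50),.0435),('black top',(250,135),.048)]:
    q=so+np.array(p)/6-.4; print(n,(onz(s,*q,z)[:2]-t)@R)
# boards
b=np.array([140,125])
B={'white':[(120,38),(220,82),(143,255),(41,208)],'amber':[(438,38),(553,29),(567,212),(455,220)],'blue':[(395,365),(488,310),(593,465),(497,520)]}
for k,P in B.items():
    P=[b+np.array(p)/6-.4 for p in P]
    # corners: far-left, far-right, near-right, near-left ; local x long (away)
    t2,a2,r2=fitpose(c,P,[(.05,.03),(.05,-.03),(-.05,-.03),(-.05,.03)],.008)
    print(k,t2,np.degrees(a2),'lens',[np.hypot(*(onz(c,*P[i],.008)-onz(c,*P[i-1],.008))[:2]) for i in range(4)])
E
```

```text
[[ 0.4383 -0.0302  0.026 ]
 [ 0.4806 -0.3459  0.026 ]
 [ 0.4605 -0.0294  0.026 ]
 [ 0.5029 -0.3451  0.026 ]
 [ 0.6202 -0.3273  0.021 ]
 [ 0.5775 -0.0144  0.021 ]]
frame lip [ 0.5213 -0.182 ] 7.640051865046039 [[ 0.0001 -0.0007]
 [-0.0001  0.0007]]
all local [[-0.0621  0.1614]
 [-0.0622 -0.1571]
 [-0.04    0.1593]
 [-0.04   -0.1593]
 [ 0.0786 -0.1572]
 [ 0.0779  0.1586]]
red [0.0513 0.1265]
black [0.     0.0739]
lip in-left [-0.0464  0.1574]
lipinner right [-0.0376 -0.158 ]
lip out right [-0.057  -0.1574]
fence back top [ 0.0808 -0.157 ]
red top [0.0512 0.124 ]
black top [-0.0004  0.069 ]
white [0.5613 0.3223] -22.491551108606025 lens [np.float64(0.09965364335385213), np.float64(0.058992376494670117), np.float64(0.10042907962980983), np.float64(0.060256888600870404)]
amber [0.5751 0.1253] 5.9183591037954955 lens [np.float64(0.09826378668242736), np.float64(0.06123989389728772), np.float64(0.09859018366996193), np.float64(0.059147475183487716)]
blue [0.4211 0.1267] 34.00753444479659 lens [np.float64(0.09755120621256899), np.float64(0.056464488273203925), np.float64(0.09856226875567337), np.float64(0.05741352204387325)]
```

```bash
cat >> h.py <<'E'
FT=np.array([0.522,-0.182]); FA=np.radians(7.64)
def Rz(a): return np.array([[np.cos(a),-np.sin(a)],[np.sin(a),np.cos(a)]])
def f2w(x,y): return FT+Rz(FA)@np.array([x,y])
def w2f(p): return (np.array(p[:2])-FT)@Rz(FA)
def plan(xy,z,yawdeg):
    s=env.state(); p=s['ee_pos']; yaw=s['ee_rot'][2]
    d=np.array([xy[0],xy[1],z])-p; tx=np.array([np.cos(yaw),np.sin(yaw)]); ty=np.array([np.sin(yaw),-np.cos(yaw)])
    turn=-(yawdeg-np.degrees(yaw)); turn=(turn+180)%360-180
    print('clk %.1f shift cm [%.2f, %.2f, %.2f] turn %.1f rows>=%d'%(s['clock'],100*d[:2]@tx,100*d[:2]@ty,-100*d[2],turn,max(np.ceil(np.linalg.norm(d)/.0625),np.ceil(abs(turn)/10.7))))
def st():
    s=env.state(); print('clk',s['clock'],'pos',s['ee_pos'].round(4),'frame',w2f(s['ee_pos']).round(4),'rpy',np.degrees(s['ee_rot']).round(2),'F',s['wrist_force'].round(1),'gap',round(s['finger_gap']*1000,1),'q',np.round(s['joint_positions'],2))
E
python3 -c "
from h import *
plan(f2w(.0512,.125),.12,97.64)"
```

```text
clk 0.2 shift cm [-53.14, -47.76, 11.04] turn 59.2 rows>=12
```

Call:
{"op": "arm_command", "data": {"motion": [[4, [-53.1, -47.8, 11.0], 59.2], [4, [-53.1, -47.8, 11.0], 59.2], [4, [-53.1, -47.8, 11.0], 59.2], [4, [-53.1, -47.8, 11.0], 59.2], [4, [-53.1, -47.8, 11.0], 59.2], [4, [-53.1, -47.8, 11.0], 59.2], [4, [-53.1, -47.8, 11.0], 59.2], [4, [-53.1, -47.8, 11.0], 59.2], [4, [-53.1, -47.8, 11.0], 59.2], [4, [-53.1, -47.8, 11.0], 59.2], [4, [-53.1, -47.8, 11.0], 59.2], [4, [-53.1, -47.8, 11.0], 59.2]]}}

```text
clock: 1.7
ee_pos: [0.5564, -0.0553, 0.121]
ee_rot: [3.142, 0.002, 1.699]
wrist_force: [-0.7, 0.4, -0.9]
finger_gap: 0.0398
gripper_force: 0.0
```

```bash
python3 -c "
from h import *
st();plan(f2w(.0512,.125),.12,97.64);plan(f2w(.0512,.125),.028,97.64)"
```

```text
clk 1.7 pos [ 0.5564 -0.0553  0.121 ] frame [0.0509 0.121 ] rpy [1.800e+02 1.100e-01 9.736e+01] F [-0.7  0.4 -0.9] gap 39.8 q [-0.44  0.38  0.56  1.93 -0.25  0.9   0.37]
clk 1.7 shift cm [0.40, 0.03, 0.10] turn -0.3 rows>=1
clk 1.7 shift cm [0.40, 0.03, 9.30] turn -0.3 rows>=2
```

Call:
{"op": "arm_command", "data": {"motion": [[4, [0.2, 0, 5], 0], [4, [0.2, 0, 9.2], 0], [4, [0.2, 0, 9.2], 0], [4, [0.2, 0, 9.2], 0], [0, [0.2, 0, 9.2], 0], [0, [0.2, 0, 9.2], 0], [0, [0.2, 0, 9.2], 0], [0, [0.2, 0, 9.2], 0], [0, [0.2, 0, 9.2], 0], [0, [0.2, 0, 9.2], 0]], "grip_force": 30}}

```text
clock: 2.95
ee_pos: [0.5578, -0.0489, 0.0314]
ee_rot: [3.137, 0.0, 1.704]
wrist_force: [-0.5, 0.8, 6.6]
finger_gap: 0.011
gripper_force: 34.3
```

```bash
python3 -c "
from h import *
st()"
```

```text
clk 2.95 pos [ 0.5578 -0.0489  0.0314] frame [0.0532 0.1271] rpy [1.7976e+02 1.0000e-02 9.7650e+01] F [-0.5  0.8  6.6] gap 11.0 q [-0.39  0.52  0.48  1.97 -0.36  0.73  0.44]
```

Call:
{"op": "arm_command", "data": {"motion": [[0, [0, 0.7, -0.2], 0], [0, [0, 1.4, -0.2], 0], [0, [0, 1.5, -0.2], 0], [0, [0, 1.6, -0.2], 0], [0, [0, 1.6, -0.2], 0]]}}

```text
clock: 3.58
ee_pos: [0.5718, -0.0469, 0.0315]
ee_rot: [3.141, 0.0, 1.704]
wrist_force: [-2.4, -0.1, 4.0]
finger_gap: 0.0114
gripper_force: 34.0
```

```bash
python3 -c "
from h import *
st()"
```

```text
clk 3.575 pos [ 0.5718 -0.0469  0.0315] frame [0.0674 0.1273] rpy [1.7996e+02 1.0000e-02 9.7610e+01] F [-2.4 -0.1  4. ] gap 11.4 q [-0.39  0.54  0.48  1.93 -0.36  0.75  0.44]
```

Call:
{"op": "arm_command", "data": {"motion": [[0, [0, 0.4, 0], 0], [0, [0, 0.4, 0], 0], [0, [0, 0.4, 0], 0]]}}

```text
clock: 3.95
ee_pos: [0.573, -0.0467, 0.0314]
ee_rot: [-3.137, -0.001, 1.703]
wrist_force: [-7.4, 0.0, 9.9]
finger_gap: 0.0108
gripper_force: 35.3
```

```bash
python3 -c "
from h import *
st()"
```

```text
clk 3.95 pos [ 0.573  -0.0467  0.0314] frame [0.0685 0.1273] rpy [-1.7971e+02 -8.0000e-02  9.7590e+01] F [-7.4  0.   9.9] gap 10.8 q [-0.38  0.55  0.48  1.93 -0.36  0.76  0.44]
```

Call:
{"op": "arm_command", "data": {"motion": [[3, [0, 0.1, 0], 0], [4, [0, 0.1, 0], 0], [4, [0, 0.1, -3], 0], [4, [0, 0.1, -6], 0]]}}

```text
clock: 4.45
ee_pos: [0.5764, -0.0459, 0.0913]
ee_rot: [-3.141, 0.0, 1.704]
wrist_force: [0.4, 0.4, 0.4]
finger_gap: 0.04
gripper_force: 0.0
```

```bash
python3 -c "
from h import *
st();plan(f2w(.001,.071),.09,97.64)"
```

```text
clk 4.45 pos [ 0.5764 -0.0459  0.0913] frame [0.072  0.1277] rpy [-1.7997e+02  1.0000e-02  9.7610e+01] F [0.4 0.4 0.4] gap 40.0 q [-0.43  0.46  0.53  1.9  -0.3   0.86  0.39]
clk 4.5 shift cm [-5.67, -7.10, 0.13] turn -0.0 rows>=2
```

Call:
{"op": "arm_command", "data": {"motion": [[4, [-5.7, -7.1, 0], 0], [4, [-5.7, -7.1, 0], 0], [4, [-5.7, -7.1, 3], 0], [4, [-5.7, -7.1, 6.2], 0], [4, [-5.7, -7.1, 6.2], 0], [0, [-5.7, -7.1, 6.2], 0], [0, [-5.7, -7.1, 6.2], 0], [0, [-5.7, -7.1, 6.2], 0], [0, [-5.7, -7.1, 6.2], 0], [0, [-5.7, -7.1, 6.2], 0]]}}

```text
clock: 5.7
ee_pos: [0.5153, -0.1123, 0.0304]
ee_rot: [3.138, 0.001, 1.704]
wrist_force: [2.4, -0.0, 4.8]
finger_gap: 0.0154
gripper_force: 36.5
```

```bash
python3 -c "
from h import *
st();plan(f2w(.001,.135),.028,97.64)"
```

```text
clk 5.7 pos [ 0.5153 -0.1123  0.0304] frame [0.0026 0.07  ] rpy [1.7982e+02 4.0000e-02 9.7630e+01] F [ 2.4 -0.   4.8] gap 15.4 q [-0.3   0.48  0.51  2.05 -0.36  0.7   0.57]
clk 5.7 shift cm [6.50, -0.16, 0.24] turn -0.0 rows>=2
```

Call:
{"op": "arm_command", "data": {"motion": [[0, [2, 0.1, -0.1], 0], [0, [4, 0.1, -0.1], 0], [0, [5.5, 0.1, -0.1], 0], [0, [6.3, 0.1, -0.1], 0], [0, [6.7, 0.1, -0.1], 0], [0, [6.9, 0.1, -0.1], 0], [0, [6.9, 0.1, -0.1], 0]]}}

```text
clock: 6.58
ee_pos: [0.5063, -0.0481, 0.0305]
ee_rot: [3.139, 0.006, 1.701]
wrist_force: [4.4, -8.2, -1.4]
finger_gap: 0.0151
gripper_force: 35.8
```

```bash
python3 -c "
from h import *
st()"
```

```text
clk 6.575 pos [ 0.5063 -0.0481  0.0305] frame [0.0022 0.1348] rpy [179.87   0.33  97.47] F [ 4.4 -8.2 -1.4] gap 15.1 q [-0.43  0.45  0.51  2.09 -0.34  0.68  0.43]
```

Call:
{"op": "arm_command", "data": {"motion": [[3, [-0.2, 0, 0], 0], [5, [-0.2, 0, 0], 0], [5, [-0.2, 0, -4], 0], [5, [-0.2, 0, -8], 0], [5, [-0.2, 0, -10], 0]]}}

```text
clock: 7.2
ee_pos: [0.506, -0.0446, 0.132]
ee_rot: [3.14, -0.002, 1.704]
wrist_force: [-0.0, 0.1, -0.3]
finger_gap: 0.0504
gripper_force: 0.0
```

```bash
sed -i 's/FT=np.array(\[0.522,-0.182\])/FT=np.array([0.5242,-0.1817])/' h.py
cat >> h.py <<'E'
HSV={'amber':((5,110,60),(18,255,255)),'blue':((108,120,40),(130,255,255)),'white':((0,0,195),(180,60,255))}
ROI={'amber':(110,260,110,230),'blue':(110,260,110,230),'white':(110,220,100,230)}
def board(name,c=None,z=.009):
    c=c or cam('top'); x0,x1,y0,y1=(110,262,100,240)
    h=cv2.cvtColor(cv2.GaussianBlur(c['color'],(3,3),0),cv2.COLOR_BGR2HSV)
    m=cv2.inRange(h,*map(np.array,HSV[name])); mm=np.zeros_like(m); mm[y0:y1,x0:x1]=m[y0:y1,x0:x1]
    mm=cv2.morphologyEx(mm,cv2.MORPH_OPEN,np.ones((2,2)))
    if name=='white':
        n,l,s_,_=cv2.connectedComponentsWithStats(cv2.dilate(mm,np.ones((3,3)))); k=1+np.argmax(s_[1:,4]); mm[l!=k]=0
    pts=np.argwhere(mm)[:,::-1].astype(np.float32)
    if len(pts)<20: print(name,'not found',len(pts)); return
    W=np.array([onz(c,u,v,z)[:2] for u,v in pts],np.float32)
    (cx,cy),(w,hh),a=cv2.minAreaRect(W*1000)
    if w<hh: a+=90; w,hh=hh,w
    a=(a+90)%180-90
    print(name,'centre',round(cx/1000,4),round(cy/1000,4),'yaw',round(a,1),'size',round(w),round(hh),'px',len(pts))
    return np.array([cx,cy])/1000,a
E
python3 -c "
from h import *
st();c=cam('top','t1')
for n in HSV: board(n,c)
plan((.577,.1253),.09,5.9)"
```

```text
clk 7.2 pos [ 0.506  -0.0446  0.132 ] frame [0.0002 0.1383] rpy [ 1.7992e+02 -9.0000e-02  9.7640e+01] F [-0.   0.1 -0.3] gap 50.4 q [-0.52  0.27  0.6   2.05 -0.2   0.88  0.32]
amber centre 0.5448 0.2896 yaw -80.9 size 391 92 px 338
blue centre 0.4176 0.1236 yaw 33.3 size 79 37 px 167
white centre 0.5291 0.3304 yaw 75.5 size 47 30 px 123
clk 7.2 shift cm [15.93, 9.14, 4.39] turn 91.7 rows>=9
```

```bash
python3 - <<'E'
s=open('h.py').read()
s=s.replace("def board(name,c=None,z=.009):","NEAR={'amber':(.575,.125),'blue':(.42,.126),'white':(.561,.322)}\ndef board(name,c=None,z=.009,near=None,r=.09):")
i=s.index("    if name=='white':");j=s.index("    pts=np.argwhere")
s=s[:i]+s[j:]
s=s.replace("    (cx,cy),(w,hh)","    W=W[np.linalg.norm(W-np.array(near or NEAR[name]),axis=1)<r].astype(np.float32)\n    if len(W)<20: print(name,'not near'); return\n    (cx,cy),(w,hh)")
s=s.replace("'px',len(pts)","'px',len(W)").replace("(0,0,195),(180,60,255)","(0,0,150),(180,45,255)")
open('h.py','w').write(s)
E
python3 -c "
from h import *
c=cam('top')
for n in HSV: board(n,c)
p=c['color'];x=cv2.cvtColor(p,cv2.COLOR_BGR2HSV);print(x[135:163:4,146:178:4].tolist())"
```

```text
amber centre 0.5714 0.1231 yaw 4.6 size 89 48 px 317
blue centre 0.4176 0.1236 yaw 33.3 size 79 37 px 167
white centre 0.5603 0.3423 yaw -25.8 size 114 102 px 402
[[[28, 30, 111], [33, 24, 115], [35, 27, 112], [20, 45, 158], [30, 8, 197], [20, 36, 175], [23, 44, 123], [40, 22, 104]], [[26, 32, 113], [30, 24, 116], [33, 27, 113], [23, 14, 143], [45, 3, 152], [50, 4, 197], [36, 6, 202], [19, 39, 182]], [[26, 32, 110], [33, 24, 116], [21, 48, 144], [21, 18, 140], [50, 5, 146], [45, 3, 160], [50, 4, 202], [21, 52, 156]], [[39, 14, 127], [41, 15, 132], [18, 77, 182], [17, 91, 173], [17, 86, 154], [21, 28, 148], [21, 22, 194], [30, 20, 130]], [[45, 12, 128], [23, 38, 155], [30, 8, 190], [19, 39, 164], [17, 83, 159], [19, 79, 158], [20, 67, 167], [45, 12, 130]], [[105, 5, 102], [21, 27, 192], [45, 5, 203], [50, 4, 203], [42, 6, 198], [20, 34, 196], [25, 34, 127], [47, 15, 119]], [[16, 24, 119], [21, 21, 198], [45, 5, 203], [60, 4, 204], [50, 4, 204], [20, 46, 181], [47, 15, 121], [47, 16, 114]]]
```

```bash
python3 -c "
from h import *
plan((.576,.1245),.09,5.5)"
```

```text
clk 7.3 shift cm [15.85, 9.08, 4.24] turn 92.1 rows>=9
```

Call:
{"op": "arm_command", "data": {"motion": [[5, [15.9, 9.1, 4.2], 92], [5, [15.9, 9.1, 4.2], 92], [5, [15.9, 9.1, 4.2], 92], [5, [15.9, 9.1, 4.2], 92], [5, [15.9, 9.1, 4.2], 92], [5, [15.9, 9.1, 4.2], 92], [5, [15.9, 9.1, 4.2], 92], [5, [15.9, 9.1, 4.2], 92], [5, [15.9, 9.1, 4.2], 92], [5, [15.9, 9.1, 4.2], 92], [5, [15.9, 9.1, 4.2], 92]]}}

```text
clock: 8.68
ee_pos: [0.5739, 0.1241, 0.0873]
ee_rot: [3.141, 0.002, 0.1]
wrist_force: [0.2, -0.7, -0.0]
finger_gap: 0.05
gripper_force: 0.0
```

```bash
python3 -c "
from h import *
st();plan((.576,.1245),.012,5.5)"
```

```text
clk 8.675 pos [0.5739 0.1241 0.0873] frame [0.0899 0.2965] rpy [1.7999e+02 1.1000e-01 5.7100e+00] F [ 0.2 -0.7 -0. ] gap 50.0 q [-0.94  0.58  0.84  1.89 -0.54  0.92 -1.32]
clk 8.7 shift cm [0.21, -0.01, 7.53] turn 0.2 rows>=2
```

Call:
{"op": "arm_command", "data": {"motion": [[5, [0.1, 0, 4], 0], [5, [0.1, 0, 7.4], 0], [5, [0.1, 0, 7.4], 0], [5, [0.1, 0, 7.4], 0], [3, [0.1, 0, 7.4], 0], [3, [0.1, 0, 7.4], 0], [3, [0.1, 0, 7.4], 0], [3, [0.1, 0, 7.4], 0], [3, [0.1, 0, 7.4], 0]], "grip_force": 30}}

```text
clock: 9.8
ee_pos: [0.5776, 0.1246, 0.0162]
ee_rot: [-3.14, -0.003, 0.098]
wrist_force: [-0.9, 0.2, 6.2]
finger_gap: 0.0354
gripper_force: 31.2
```

```bash
python3 -c "
from h import *
st()"
```

```text
clk 9.8 pos [0.5776 0.1246 0.0162] frame [0.0937 0.2965] rpy [-179.93   -0.2     5.61] F [-0.9  0.2  6.2] gap 35.4 q [-0.87  0.68  0.75  1.91 -0.64  0.8  -1.25]
```

Call:
{"op": "arm_command", "data": {"motion": [[3, [0, 0, -3], 0], [3, [0, 0, -8], 0], [3, [0, 0, -8], 0]]}}

```text
clock: 10.18
ee_pos: [0.5792, 0.1243, 0.0982]
ee_rot: [-3.14, -0.008, 0.098]
wrist_force: [1.4, 0.1, -2.0]
finger_gap: 0.0352
gripper_force: 30.7
```

```bash
python3 -c "
from h import *
st();plan(f2w(.014,-.105),.08,7.64)"
```

```text
clk 10.175 pos [0.5792 0.1243 0.0982] frame [0.0952 0.2959] rpy [-179.91   -0.48    5.59] F [ 1.4  0.1 -2. ] gap 35.2 q [-0.95  0.57  0.85  1.88 -0.53  0.93 -1.32]
clk 10.2 shift cm [-6.68, 40.36, 1.82] turn -2.1 rows>=7
```

Call:
{"op": "arm_command", "data": {"motion": [[3, [-1.0, 5, 0], -0.5], [3, [-2.0, 10, 0], -1], [3, [-3, 15, 0], -2], [3, [-3.5, 20, 0], -2], [3, [-4.2, 25, 0], -2], [3, [-5, 30, 0], -2], [3, [-5.8, 35, 0], -2], [3, [-6.4, 38.5, 0.5], -2], [3, [-6.7, 40.4, 1.8], -2], [3, [-6.7, 40.4, 1.8], -2], [3, [-6.7, 40.4, 1.8], -2]]}}

```text
clock: 11.55
ee_pos: [0.5485, -0.2827, 0.0754]
ee_rot: [-3.14, 0.001, 0.134]
wrist_force: [-0.4, 0.2, -1.6]
finger_gap: 0.0355
gripper_force: 30.6
```

```bash
python3 -c "
from h import *
st();plan(f2w(.014,-.105),.042,7.64)
c=cam('scene','s2');cv2.imwrite('pics/s2c.png',cv2.resize(c['color'][150:260,240:400],None,fx=5,fy=5,interpolation=2))
cam('top','t2')"
```

```text
clk 11.55 pos [ 0.5485 -0.2827  0.0754] frame [ 0.0106 -0.1033] rpy [-1.7988e+02  6.0000e-02  7.6800e+00] F [-0.4  0.2 -1.6] gap 35.5 q [-0.21  0.64  0.81  1.82 -0.57  0.93 -0.58]
clk 11.6 shift cm [0.34, 0.17, 3.34] turn 0.0 rows>=1
```

View pics/s2c.png

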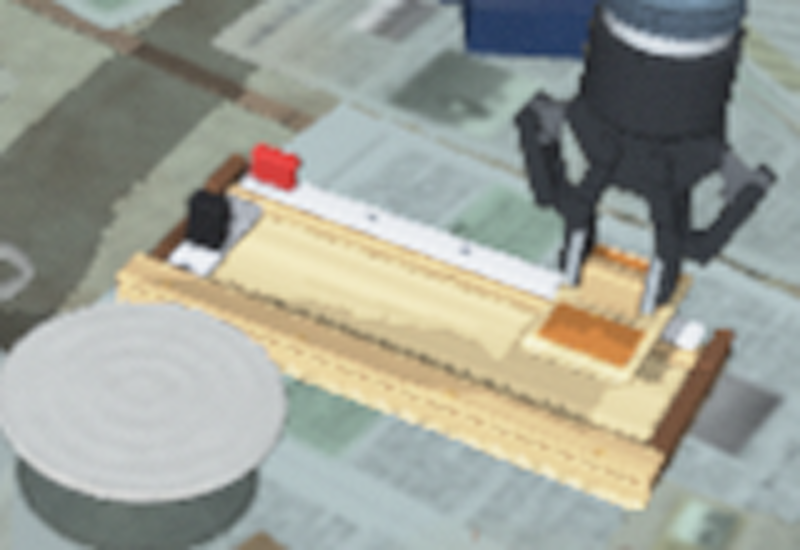

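Call:
{"op": "arm_command", "data": {"motion": [[3, [0.5, 0, 0], 0], [3, [0.5, 0, 1.5], 0], [3, [0.5, 0, 3], 0], [3, [0.5, 0, 3.8], 0], [3, [0.5, 0, 4.2], 0], [3, [0.5, 0, 4.6], 0], [3, [0.5, 0, 4.6], 0]]}}

```text
clock: 12.52
ee_pos: [0.5497, -0.2837, 0.0299]
ee_rot: [-3.137, 0.006, 0.131]
wrist_force: [-5.9, 1.6, 5.7]
finger_gap: 0.0351
gripper_force: 32.2
```

```bash
python3 -c "
from h import *
st()"
```

```text
clk 12.525 pos [ 0.5497 -0.2837  0.0299] frame [ 0.0117 -0.1045] rpy [-179.76    0.35    7.52] F [-5.9  1.6  5.7] gap 35.1 q [-0.17  0.71  0.76  1.83 -0.63  0.87 -0.54]
```

```bash
python3 -c "
from h import *
c=cam('scene','s3');d=cam('top','t3')
a=cv2.resize(c['color'][165:255,310:400],(600,600),interpolation=2);b=cv2.resize(d['color'][125:195,320:390],(600,600),interpolation=2)
cv2.imwrite('pics/s3c.png',cv2.resize(np.hstack([a,b]),(800,400)))"
```

```text
(no output)
```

View pics/s3c.png

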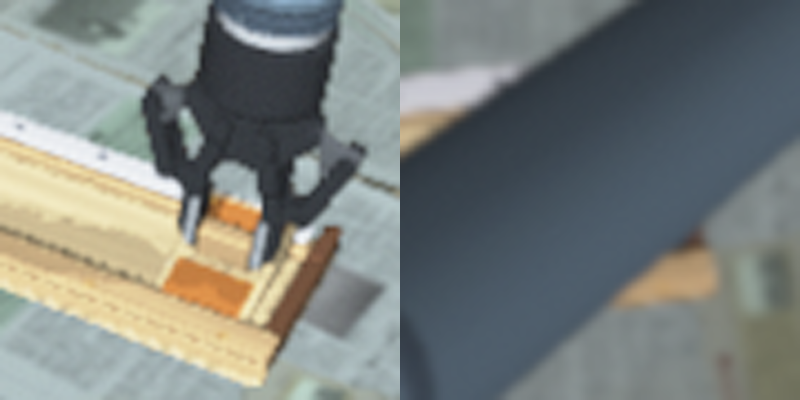

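Call:
{"op": "arm_command", "data": {"motion": [[3, [-0.3, 0, -0.2], 0], [3, [-0.8, 0, -0.25], 0], [3, [-1.2, 0, -0.25], 0], [3, [-1.5, 0, -0.25], 0], [3, [-1.5, 0, -0.25], 0]]}}

```text
clock: 13.25
ee_pos: [0.5384, -0.2859, 0.0327]
ee_rot: [-3.142, 0.0, 0.132]
wrist_force: [-0.0, 0.1, -1.4]
finger_gap: 0.0352
gripper_force: 31.3
```

```bash
python3 -c "
from h import *
st()"
```

```text
clk 13.25 pos [ 0.5384 -0.2859  0.0327] frame [ 0.0002 -0.1051] rpy [-1.80e+02  1.00e-02  7.59e+00] F [-0.   0.1 -1.4] gap 35.2 q [-0.17  0.69  0.77  1.85 -0.62  0.86 -0.53]
```

Call:
{"op": "arm_command", "data": {"motion": [[3, [-0.2, 0, 0.05], 0], [3, [-0.4, 0, 0.05], 0], [3, [-0.4, 0, 0.05], 0]]}}

```text
clock: 13.62
ee_pos: [0.5354, -0.2861, 0.0324]
ee_rot: [3.141, -0.001, 0.133]
wrist_force: [2.1, -0.1, -3.0]
finger_gap: 0.0348
gripper_force: 31.3
```

```bash
python3 -c "
from h import *
st()
c=cam('scene','s4')
cv2.imwrite('pics/s4c.png',cv2.resize(c['color'][165:255,310:400],(600,600),interpolation=2))"
```

```text
clk 13.625 pos [ 0.5354 -0.2861  0.0324] frame [-0.0028 -0.105 ] rpy [ 1.7999e+02 -6.0000e-02  7.6200e+00] F [ 2.1 -0.1 -3. ] gap 34.8 q [-0.17  0.68  0.77  1.86 -0.62  0.85 -0.52]
```

View pics/s4c.png

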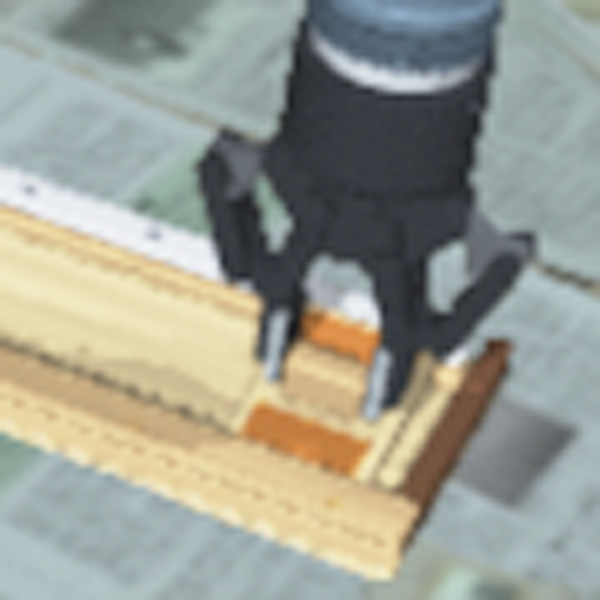

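Call:
{"op": "arm_command", "data": {"motion": [[3, [0.0, 0, 0.3], 0], [3, [0.1, 0, 0.5], 0], [3, [0.2, 0, 0.8], 0], [3, [0.3, 0, 1.0], 0], [3, [0.3, 0, 1.1], 0], [3, [0.3, 0, 1.1], 0]]}}

```text
clock: 14.42
ee_pos: [0.5395, -0.2861, 0.0226]
ee_rot: [3.141, -0.003, 0.134]
wrist_force: [1.2, 1.4, 5.9]
finger_gap: 0.0354
gripper_force: 32.5
```

```bash
python3 -c "
from h import *
st()"
```

```text
clk 14.425 pos [ 0.5395 -0.2861  0.0226] frame [ 0.0013 -0.1055] rpy [ 1.7996e+02 -1.5000e-01  7.6600e+00] F [1.2 1.4 5.9] gap 35.4 q [-0.16  0.7   0.75  1.85 -0.64  0.84 -0.52]
```

Call:
{"op": "arm_command", "data": {"motion": [[4, [0, 0, -0.1], 0], [5, [0, 0, -0.1], 0], [5, [0, 0, -0.1], 0], [5, [0, 0, -4], 0], [5, [0, 0, -8], 0], [5, [0, 0, -8], 0]]}}

```text
clock: 15.18
ee_pos: [0.5398, -0.2879, 0.1046]
ee_rot: [3.138, -0.006, 0.132]
wrist_force: [-0.4, -0.2, -0.1]
finger_gap: 0.0504
gripper_force: 0.0
```

```bash
python3 -c "
from h import *
st()
c=cam('top','t5')
board('blue',c);board('white',c,r=.07)
plan((.4205,.125),.09,33.5)"
```

```text
clk 15.175 pos [ 0.5398 -0.2879  0.1046] frame [ 0.0014 -0.1073] rpy [179.78  -0.33   7.57] F [-0.4 -0.2 -0.1] gap 50.4 q [-0.23  0.59  0.85  1.83 -0.54  0.96 -0.59]
blue centre 0.4174 0.1239 yaw 32.1 size 79 38 px 170
white centre 0.5572 0.3202 yaw -24.2 size 100 61 px 399
clk 15.2 shift cm [-6.26, -42.36, 1.26] turn -25.9 rows>=7
```

Call:
{"op": "arm_command", "data": {"motion": [[5, [-1, -6, -2], -8], [5, [-2, -12, -2], -16], [5, [-3, -18, -2], -26], [5, [-4, -24, -2], -26], [5, [-5, -30, -2], -26], [5, [-5.8, -36, -2], -26], [5, [-6.2, -42.3, 0], -26], [5, [-6.2, -42.3, 1.2], -26], [5, [-6.2, -42.3, 1.2], -26], [5, [-6.2, -42.3, 1.2], -26]]}}

```text
clock: 16.48
ee_pos: [0.4204, 0.123, 0.089]
ee_rot: [3.141, 0.001, 0.583]
wrist_force: [-0.2, -0.9, -0.2]
finger_gap: 0.05
gripper_force: 0.0
```

```bash
python3 -c "
from h import *
st();plan((.421,.1255),.012,33.3)
c=cam('top','t6'); board('amber',c,near=tuple(f2w(0,-.105)),z=.015) if 0 else None
h=cv2.cvtColor(c['color'],cv2.COLOR_BGR2HSV);m=cv2.inRange(h,np.array(HSV['amber'][0]),np.array(HSV['amber'][1]))
P=np.argwhere(m)[:,::-1];W=np.array([onz(c,u,v,.015)[:2] for u,v in P]);L=np.array([w2f(w) for w in W])
k=(abs(L[:,0])<.05)&(abs(L[:,1]+.1)<.035);r=cv2.minAreaRect((L[k]*1000).astype(np.float32));print(k.sum(),r)
cv2.imwrite('pics/t6c.png',cv2.resize(c['color'][125:200,260:390],None,fx=6,fy=6,interpolation=2))"
```

```text
clk 16.475 pos [0.4204 0.123  0.089 ] frame [-0.0624  0.3158] rpy [1.7995e+02 7.0000e-02 3.3420e+01] F [-0.2 -0.9 -0.2] gap 50.0 q [-1.08  0.23  0.77  2.23 -0.23  0.75 -1.14]
clk 16.5 shift cm [0.19, -0.17, 7.70] turn 0.1 rows>=2
304 ((2.5866851806640625, -104.73300170898438), (83.34687805175781, 49.467891693115234), 0.3689333498477936)
```

View pics/t6c.png

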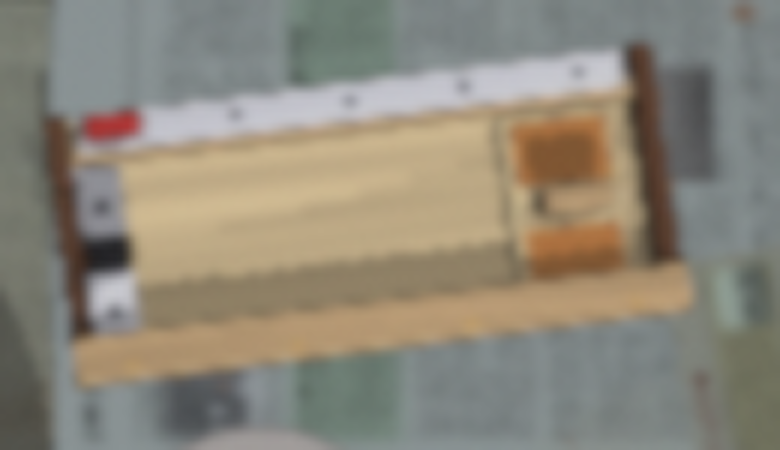

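The amber board lies flat at (565,195) in the crop with its near field partly under the lip. The keeper and stop are fully back. Next is blue.

Call:
{"op": "arm_command", "data": {"motion": [[5, [0.1, -0.1, 4], 0], [5, [0.1, -0.1, 7.6], 0], [5, [0.1, -0.1, 7.6], 0], [5, [0.1, -0.1, 7.6], 0], [3, [0.1, -0.1, 7.6], 0], [3, [0.1, -0.1, 7.6], 0], [3, [0.1, -0.1, 7.6], 0], [3, [0.1, -0.1, 7.6], 0], [3, [0.1, -0.1, 7.6], 0]]}}

```text
clock: 17.65
ee_pos: [0.4222, 0.1269, 0.015]
ee_rot: [-3.141, -0.003, 0.586]
wrist_force: [-0.7, -1.5, 6.5]
finger_gap: 0.0353
gripper_force: 30.3
```

```bash
python3 -c "
from h import *
st()"
```

```text
clk 17.65 pos [0.4222 0.1269 0.015 ] frame [-0.0601  0.3194] rpy [-179.99   -0.2    33.57] F [-0.7 -1.5  6.5] gap 35.3 q [-0.97  0.41  0.65  2.26 -0.44  0.6  -0.97]
```

Call:
{"op": "arm_command", "data": {"motion": [[3, [0, 0, -3], 0], [3, [0, 0, -8.5], 0], [3, [0, 0, -8.5], 0]]}}

```text
clock: 18.02
ee_pos: [0.4242, 0.1286, 0.1023]
ee_rot: [-3.14, -0.011, 0.587]
wrist_force: [0.5, 0.8, -1.3]
finger_gap: 0.0355
gripper_force: 31.1
```

```bash
python3 -c "
from h import *
st();plan(f2w(.0155,-.025),.075,7.64)"
```

```text
clk 18.025 pos [0.4242 0.1286 0.1023] frame [-0.0578  0.3208] rpy [-179.92   -0.63   33.63] F [ 0.5  0.8 -1.3] gap 35.5 q [-1.13  0.21  0.82  2.22 -0.22  0.78 -1.15]
clk 18.0 shift cm [-8.56, 34.30, 2.73] turn 26.0 rows>=6
```

Call:
{"op": "arm_command", "data": {"motion": [[3, [2, 1.3, -3], 0], [3, [4, 4, -3], 4], [3, [4, 9, -3], 12], [3, [2, 15, -3], 20], [3, [-1, 20, -3], 26], [3, [-4, 25, -3], 26], [3, [-6.5, 30, -2], 26], [3, [-8.2, 34, 0], 26], [3, [-8.5, 34.3, 2.6], 26], [3, [-8.5, 34.3, 2.6], 26], [3, [-8.5, 34.3, 2.6], 26]]}}

```text
clock: 19.4
ee_pos: [0.5396, -0.2051, 0.0721]
ee_rot: [-3.141, 0.0, 0.134]
wrist_force: [0.6, 0.4, -1.2]
finger_gap: 0.0353
gripper_force: 31.0
```

```bash
python3 -c "
from h import *
st();plan(f2w(.0155,-.025),.029,7.64)"
```

```text
clk 19.4 pos [ 0.5396 -0.2051  0.0721] frame [ 0.0122 -0.0253] rpy [-1.7995e+02  2.0000e-02  7.6800e+00] F [ 0.6  0.4 -1.2] gap 35.3 q [-0.36  0.58  0.82  1.92 -0.55  0.88 -0.69]
clk 19.4 shift cm [0.33, -0.03, 4.31] turn 0.0 rows>=1
```

Call:
{"op": "arm_command", "data": {"motion": [[3, [0.4, 0, 0], 0], [3, [0.4, 0, 1.5], 0], [3, [0.4, 0, 3], 0], [3, [0.4, 0, 3.6], 0], [3, [0.4, 0, 4.0], 0], [3, [0.4, 0, 4.4], 0], [3, [0.4, 0, 4.4], 0], [3, [0.1, 0, 4.2], 0], [3, [-0.4, 0, 4.15], 0], [3, [-0.8, 0, 4.15], 0], [3, [-1.1, 0, 4.15], 0], [3, [-1.1, 0, 4.15], 0]]}}

```text
clock: 20.9
ee_pos: [0.5283, -0.2077, 0.0306]
ee_rot: [-3.142, 0.0, 0.133]
wrist_force: [1.6, 0.2, -0.4]
finger_gap: 0.0352
gripper_force: 32.0
```

```bash
python3 -c "
from h import *
st()"
```

```text
clk 20.9 pos [ 0.5283 -0.2077  0.0306] frame [ 0.0007 -0.0263] rpy [-1.80e+02  2.00e-02  7.59e+00] F [ 1.6  0.2 -0.4] gap 35.2 q [-0.32  0.63  0.77  1.96 -0.6   0.8  -0.64]
```

Call:
{"op": "arm_command", "data": {"motion": [[3, [-0.2, 0, 0], 0], [3, [-0.4, 0, 0], 0], [3, [-0.4, 0, 0], 0]]}}

```text
clock: 21.28
ee_pos: [0.5245, -0.2082, 0.0307]
ee_rot: [-3.142, 0.0, 0.133]
wrist_force: [-0.2, 0.2, -0.8]
finger_gap: 0.0352
gripper_force: 32.0
```

```bash
python3 -c "
from h import *
st()
c=cam('scene','s7')
cv2.imwrite('pics/s7c.png',cv2.resize(c['color'][160:250,280:400],(800,600),interpolation=2))"
```

```text
clk 21.275 pos [ 0.5245 -0.2082  0.0307] frame [-0.0033 -0.0263] rpy [-1.8e+02  1.0e-02  7.6e+00] F [-0.2  0.2 -0.8] gap 35.2 q [-0.32  0.62  0.77  1.97 -0.6   0.8  -0.64]
```

View pics/s7c.png

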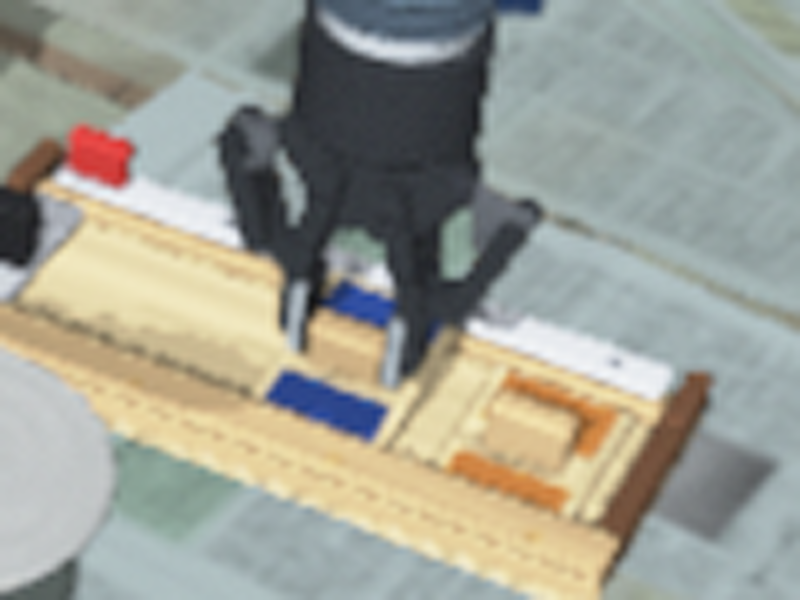

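Call:
{"op": "arm_command", "data": {"motion": [[3, [-0.2, 0, 0], 0], [3, [-0.4, 0, 0], 0], [3, [-0.5, 0, 0], 0], [3, [-0.5, 0, 0], 0]]}}

```text
clock: 21.82
ee_pos: [0.5231, -0.2083, 0.0316]
ee_rot: [3.14, -0.006, 0.134]
wrist_force: [4.7, 1.3, -3.1]
finger_gap: 0.0351
gripper_force: 31.9
```

```bash
python3 -c "
from h import *
st()"
```

```text
clk 21.825 pos [ 0.5231 -0.2083  0.0316] frame [-0.0046 -0.0262] rpy [179.92  -0.32   7.69] F [ 4.7  1.3 -3.1] gap 35.1 q [-0.32  0.61  0.77  1.97 -0.6   0.79 -0.63]
```

Call:
{"op": "arm_command", "data": {"motion": [[3, [0.3, 0, 0.2], 0], [3, [0.5, 0, 0.5], 0], [3, [0.6, 0, 0.8], 0], [3, [0.8, 0, 1.0], 0], [3, [0.8, 0, 1.05], 0], [3, [0.8, 0, 1.05], 0]]}}

```text
clock: 22.58
ee_pos: [0.5281, -0.208, 0.0211]
ee_rot: [-3.141, -0.0, 0.133]
wrist_force: [1.3, 1.6, 6.5]
finger_gap: 0.0352
gripper_force: 33.3
```

```bash
python3 -c "
from h import *
st()"
```

```text
clk 22.575 pos [ 0.5281 -0.208   0.0211] frame [ 0.0003 -0.0266] rpy [-1.7997e+02 -1.0000e-02  7.6100e+00] F [1.3 1.6 6.5] gap 35.2 q [-0.3   0.64  0.76  1.96 -0.62  0.79 -0.63]
```

Call:
{"op": "arm_command", "data": {"motion": [[4, [0, 0, -0.1], 0], [5, [0, 0, -0.1], 0], [5, [0, 0, -0.1], 0], [5, [0, 0, -4], 0], [5, [0, 0, -9], 0], [5, [0, 0, -9], 0]]}}

```text
clock: 23.32
ee_pos: [0.5304, -0.2096, 0.114]
ee_rot: [3.138, -0.007, 0.132]
wrist_force: [0.7, -1.0, -0.9]
finger_gap: 0.0498
gripper_force: 0.0
```

```bash
python3 -c "
from h import *
st()
c=cam('top','t8')
board('white',c,r=.07)
plan((.561,.3215),.09,-23)"
```

```text
clk 23.325 pos [ 0.5304 -0.2096  0.114 ] frame [ 0.0025 -0.0285] rpy [179.82  -0.41   7.57] F [ 0.7 -1.  -0.9] gap 49.8 q [-0.41  0.51  0.88  1.93 -0.49  0.93 -0.72]
white centre 0.5572 0.3187 yaw -24.2 size 101 63 px 415
clk 23.4 shift cm [10.19, -52.10, 2.18] turn 30.6 rows>=9
```

Call:
{"op": "arm_command", "data": {"motion": [[5, [1, -5.5, 0], 0], [5, [2, -11, 0], 0], [5, [3, -16.5, 0], 8], [5, [4, -22, 0], 16], [5, [5, -28, 0], 24], [5, [6, -34, 0], 30.5], [5, [7.5, -40, 0], 30.5], [5, [9, -46, 0], 30.5], [5, [10.2, -52, 1], 30.5], [5, [10.2, -52, 2.2], 30.5], [5, [10.2, -52, 2.2], 30.5], [5, [10.2, -52, 2.2], 30.5]]}}

```text
clock: 24.88
ee_pos: [0.5601, 0.3179, 0.0878]
ee_rot: [3.139, 0.0, -0.404]
wrist_force: [0.3, -1.4, 0.9]
finger_gap: 0.0499
gripper_force: 0.0
```

```bash
python3 -c "
from h import *
st();plan((.561,.3215),.012,-23.2)
c=cam('top','t9')
cv2.imwrite('pics/t9c.png',cv2.resize(c['color'][120:200,250:390],(798,456),interpolation=2))"
```

```text
clk 24.875 pos [0.5601 0.3179 0.0878] frame [0.102  0.4904] rpy [179.88   0.   -23.13] F [ 0.3 -1.4  0.9] gap 49.9 q [-1.24  0.72  0.91  1.75 -0.66  1.01 -2.06]
clk 24.9 shift cm [-0.05, -0.37, 7.58] turn 0.1 rows>=2
```

View pics/t9c.png

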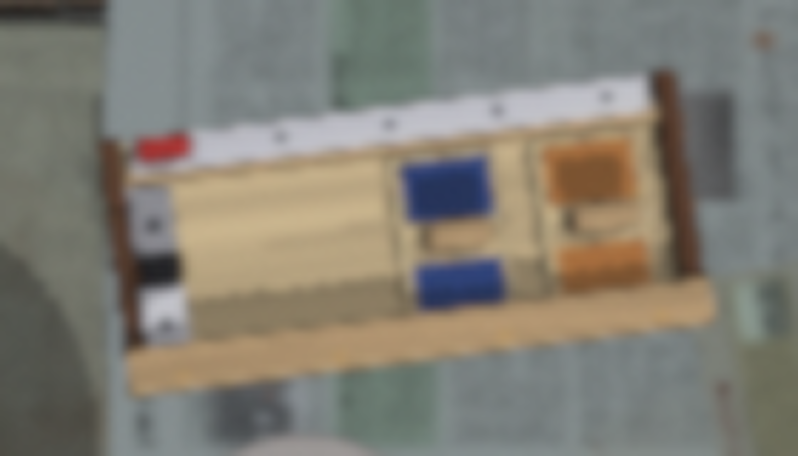

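Blue at (450,230) also lies flat and hooked beside amber. Next is white.

Call:
{"op": "arm_command", "data": {"motion": [[5, [0, -0.2, 4], 0], [5, [0, -0.2, 7.5], 0], [5, [0, -0.2, 7.5], 0], [5, [0, -0.2, 7.5], 0], [3, [0, -0.2, 7.5], 0], [3, [0, -0.2, 7.5], 0], [3, [0, -0.2, 7.5], 0], [3, [0, -0.2, 7.5], 0], [3, [0, -0.2, 7.5], 0]]}}

```text
clock: 26.05
ee_pos: [0.5627, 0.3232, 0.0158]
ee_rot: [-3.139, -0.003, -0.4]
wrist_force: [-0.6, -0.3, 6.4]
finger_gap: 0.0349
gripper_force: 31.7
```

```bash
python3 -c "
from h import *
st()"
```

```text
clk 26.05 pos [0.5627 0.3232 0.0158] frame [0.1053 0.4953] rpy [-1.7984e+02 -1.5000e-01 -2.2910e+01] F [-0.6 -0.3  6.4] gap 34.9 q [-1.19  0.81  0.82  1.76 -0.74  0.91 -2.01]
```

Call:
{"op": "arm_command", "data": {"motion": [[3, [0, 0, -3], 0], [3, [0, 0, -8.5], 0], [3, [0, 0, -8.5], 0]]}}

```text
clock: 26.42
ee_pos: [0.5646, 0.3243, 0.1035]
ee_rot: [-3.133, -0.006, -0.4]
wrist_force: [-0.4, -0.3, -1.6]
finger_gap: 0.0354
gripper_force: 30.9
```

```bash
python3 -c "
from h import *
st();plan(f2w(.0155,.05),.073,7.64)"
```

```text
clk 26.425 pos [0.5646 0.3243 0.1035] frame [0.1073 0.4961] rpy [-179.53   -0.34  -22.91] F [-0.4 -0.3 -1.6] gap 35.4 q [-1.25  0.7   0.92  1.73 -0.65  1.03 -2.07]
clk 26.4 shift cm [14.77, 43.08, 3.05] turn -30.6 rows>=8
```

Call:
{"op": "arm_command", "data": {"motion": [[3, [2, 5.5, -1], 0], [3, [4, 11, -1], -8], [3, [6, 17, -1], -16], [3, [8, 23, -1], -24], [3, [10, 29, -1], -30.5], [3, [12, 34.5, -1], -30.5], [3, [13.5, 39.5, -0.5], -30.5], [3, [14.8, 43, 1], -30.5], [3, [14.8, 43, 3], -30.5], [3, [14.8, 43, 3], -30.5], [3, [14.8, 43, 3], -30.5]]}}

```text
clock: 27.8
ee_pos: [0.53, -0.1287, 0.0679]
ee_rot: [-3.141, 0.001, 0.136]
wrist_force: [-0.6, 0.1, -1.6]
finger_gap: 0.0353
gripper_force: 30.8
```

```bash
python3 -c "
from h import *
st();plan(f2w(.0155,.05),.029,7.64)"
```

```text
clk 27.8 pos [ 0.53   -0.1287  0.0679] frame [0.0128 0.0517] rpy [-1.7994e+02  4.0000e-02  7.7800e+00] F [-0.6  0.1 -1.6] gap 35.3 q [-0.52  0.54  0.84  2.   -0.54  0.84 -0.82]
clk 27.8 shift cm [0.27, 0.17, 3.89] turn 0.1 rows>=1
```

Call:
{"op": "arm_command", "data": {"motion": [[3, [0.4, 0, 0], 0], [3, [0.4, 0, 1.2], 0], [3, [0.4, 0, 2.5], 0], [3, [0.4, 0, 3.1], 0], [3, [0.4, 0, 3.6], 0], [3, [0.4, 0, 3.95], 0], [3, [0.4, 0, 3.95], 0], [3, [0.1, 0, 3.75], 0], [3, [-0.4, 0, 3.7], 0], [3, [-0.8, 0, 3.7], 0], [3, [-1.2, 0, 3.7], 0], [3, [-1.2, 0, 3.7], 0]]}}

```text
clock: 29.3
ee_pos: [0.5174, -0.1324, 0.0311]
ee_rot: [-3.142, 0.0, 0.132]
wrist_force: [0.1, -1.6, -2.0]
finger_gap: 0.0353
gripper_force: 31.8
```

```bash
python3 -c "
from h import *
st()"
```

```text
clk 29.3 pos [ 0.5174 -0.1324  0.0311] frame [-0.0002  0.0498] rpy [-1.80e+02  3.00e-02  7.58e+00] F [ 0.1 -1.6 -2. ] gap 35.3 q [-0.48  0.58  0.79  2.04 -0.59  0.77 -0.76]
```

Call:
{"op": "arm_command", "data": {"motion": [[3, [-0.3, 0, 0], 0], [3, [-0.6, 0, 0], 0], [3, [-0.8, 0, 0], 0], [3, [-0.8, 0, 0], 0]]}}

```text
clock: 29.8
ee_pos: [0.5123, -0.133, 0.032]
ee_rot: [3.141, -0.004, 0.133]
wrist_force: [5.9, 0.3, -2.9]
finger_gap: 0.0354
gripper_force: 31.7
```

```bash
python3 -c "
from h import *
st()"
```

```text
clk 29.8 pos [ 0.5123 -0.133   0.032 ] frame [-0.0053  0.0498] rpy [179.94  -0.24   7.64] F [ 5.9  0.3 -2.9] gap 35.4 q [-0.48  0.57  0.79  2.05 -0.59  0.76 -0.76]
```

Contact with the wall, as for the other two. Lower it.

Call:
{"op": "arm_command", "data": {"motion": [[3, [0.3, 0, 0.2], 0], [3, [0.5, 0, 0.5], 0], [3, [0.6, 0, 0.8], 0], [3, [0.8, 0, 1.0], 0], [3, [0.8, 0, 1.05], 0], [3, [0.8, 0, 1.05], 0]]}}

```text
clock: 30.55
ee_pos: [0.5178, -0.1326, 0.0211]
ee_rot: [-3.141, 0.001, 0.133]
wrist_force: [0.9, 0.8, 4.3]
finger_gap: 0.0354
gripper_force: 33.0
```

```bash
python3 -c "
from h import *
st()"
```

```text
clk 30.55 pos [ 0.5178 -0.1326  0.0211] frame [0.0002 0.0495] rpy [-1.7997e+02  4.0000e-02  7.6000e+00] F [0.9 0.8 4.3] gap 35.4 q [-0.46  0.59  0.77  2.04 -0.61  0.75 -0.75]
```

Call:
{"op": "arm_command", "data": {"motion": [[4, [0, 0, -0.1], 0], [5, [0, 0, -0.1], 0], [5, [0, 0, -0.1], 0], [5, [0, 0, -4], 0], [5, [0, 0, -8], 0], [5, [0, 0, -8], 0]]}}

```text
clock: 31.3
ee_pos: [0.5204, -0.1332, 0.1035]
ee_rot: [3.14, -0.006, 0.133]
wrist_force: [0.2, 0.0, 0.2]
finger_gap: 0.0498
gripper_force: 0.0
```

```bash
python3 -c "
from h import *
st()
plan(f2w(0,.135),.095,97.64)"
```

```text
clk 31.3 pos [ 0.5204 -0.1332  0.1035] frame [0.0026 0.0486] rpy [179.93  -0.35   7.59] F [0.2 0.  0.2] gap 49.8 q [-0.58  0.46  0.9   2.01 -0.47  0.88 -0.85]
clk 31.3 shift cm [-0.27, -8.64, 0.85] turn -90.0 rows>=9
```

Call:
{"op": "arm_command", "data": {"motion": [[4, [-0.2, -8.6, 0.8], -90], [4, [-0.2, -8.6, 0.8], -90], [4, [-0.2, -8.6, 0.8], -90], [4, [-0.2, -8.6, 0.8], -90], [4, [-0.2, -8.6, 0.8], -90], [4, [-0.2, -8.6, 0.8], -90], [4, [-0.2, -8.6, 0.8], -90], [4, [-0.2, -8.6, 0.8], -90], [4, [-0.2, -8.6, 0.8], -90], [4, [-0.2, -8.6, 0.8], -90], [4, [-0.2, -8.6, 0.8], -90]]}}

```text
clock: 32.67
ee_pos: [0.5039, -0.0473, 0.0921]
ee_rot: [-3.14, -0.0, 1.703]
wrist_force: [0.1, -0.1, -0.4]
finger_gap: 0.0397
gripper_force: 0.0
```

```bash
python3 -c "
from h import *
st()
plan(f2w(0,.135),.030,97.64)
c=cam('top','t10')
cv2.imwrite('pics/t10c.png',cv2.resize(c['color'][120:200,250:390],(798,456),interpolation=2))"
```

```text
clk 32.675 pos [ 0.5039 -0.0473  0.0921] frame [-0.0022  0.1359] rpy [-179.92   -0.     97.55] F [ 0.1 -0.1 -0.4] gap 39.7 q [-0.47  0.33  0.56  2.07 -0.24  0.8   0.36]
clk 32.7 shift cm [-0.09, 0.22, 6.21] turn -0.1 rows>=1
```

View pics/t10c.png

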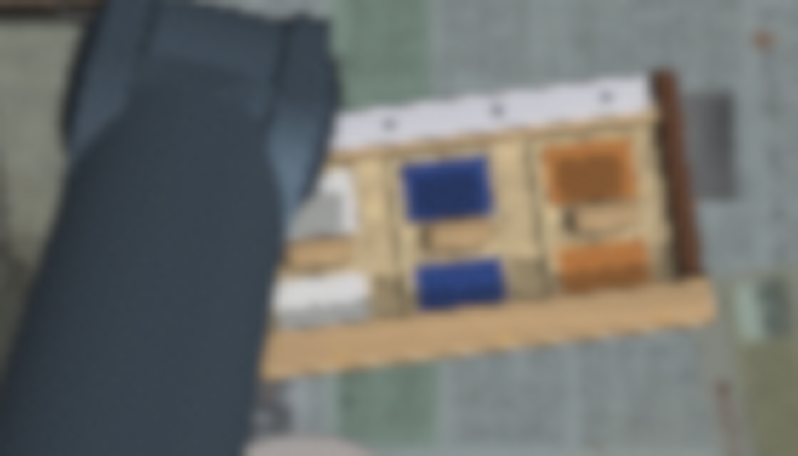

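Call:
{"op": "arm_command", "data": {"motion": [[4, [0, 0.2, 3], 0], [4, [0, 0.2, 6.2], 0], [4, [0, 0.2, 6.2], 0], [0, [0, 0.2, 6.2], 0], [0, [0, 0.2, 6.2], 0], [0, [0, 0.2, 6.2], 0], [0, [0, 0.2, 6.2], 0], [0, [0, 0.2, 6.2], 0], [0, [0, 0.2, 6.2], 0]], "grip_force": 45}}

```text
clock: 33.85
ee_pos: [0.5063, -0.0474, 0.0319]
ee_rot: [-3.141, -0.0, 1.704]
wrist_force: [-3.2, -0.7, 6.2]
finger_gap: 0.0149
gripper_force: 46.2
```

Call:
{"op": "arm_command", "data": {"motion": [[0, [-1, 0, 0], 0], [0, [-2, 0, 0], 0], [0, [-3, 0, 0], 0], [0, [-4, 0, 0], 0], [0, [-5, 0, 0], 0], [0, [-6, 0, 0], 0], [0, [-7, 0, 0], 0], [0, [-7.7, 0, 0], 0], [0, [-8.2, 0, 0], 0], [0, [-8.5, 0, 0], 0], [0, [-8.5, 0, 0], 0]]}}

```text
clock: 35.22
ee_pos: [0.5177, -0.1283, 0.0319]
ee_rot: [-3.141, -0.005, 1.705]
wrist_force: [-5.2, 4.6, 8.4]
finger_gap: 0.0147
gripper_force: 46.4
```

```bash
python3 -c "
from h import *
st()"
```

```text
clk 35.225 pos [ 0.5177 -0.1283  0.0319] frame [0.0007 0.0537] rpy [-179.97   -0.28   97.71] F [-5.2  4.6  8.4] gap 14.7 q [-0.26  0.48  0.5   2.03 -0.36  0.71  0.6 ]
```

Call:
{"op": "arm_command", "data": {"motion": [[0, [-0.4, 0, 0], 0], [0, [-0.8, 0, 0], 0], [0, [-1.0, 0, 0], 0], [0, [-1.2, 0, 0], 0], [0, [-1.2, 0, 0], 0], [0, [-1.2, 0, 0], 0]]}}

```text
clock: 35.98
ee_pos: [0.5189, -0.1366, 0.0319]
ee_rot: [-3.139, -0.01, 1.707]
wrist_force: [-5.7, 9.4, 11.2]
finger_gap: 0.0145
gripper_force: 46.9
```

```bash
python3 -c "
from h import *
st()"
```

```text
clk 35.975 pos [ 0.5189 -0.1366  0.0319] frame [0.0007 0.0454] rpy [-179.88   -0.57   97.81] F [-5.7  9.4 11.2] gap 14.5 q [-0.23  0.49  0.5   2.02 -0.36  0.72  0.63]
```

Near 0.090 with the force rising. One firmer push to seat the row.

Call:
{"op": "arm_command", "data": {"motion": [[0, [-0.4, 0, 0], 0], [0, [-0.7, 0, 0], 0], [0, [-0.9, 0, 0], 0], [0, [-0.9, 0, 0], 0], [0, [-0.9, 0, 0], 0]]}}

```text
clock: 36.6
ee_pos: [0.5189, -0.1368, 0.0318]
ee_rot: [-3.135, -0.023, 1.711]
wrist_force: [-9.5, 23.0, 21.3]
finger_gap: 0.0152
gripper_force: 48.1
```

```bash
python3 -c "
from h import *
st()"
```

```text
clk 36.6 pos [ 0.5189 -0.1368  0.0318] frame [0.0007 0.0453] rpy [-179.63   -1.34   98.02] F [-9.5 23.  21.3] gap 15.2 q [-0.22  0.49  0.49  2.01 -0.37  0.74  0.64]
```

Call:
{"op": "arm_command", "data": {"motion": [[0, [0.5, 0, 0], 0], [0, [0.9, 0, 0], 0], [0, [0.9, 0, 0], 0], [3, [0.9, 0, 0], 0], [4, [0.9, 0, 0], 0], [4, [0.9, 0, 0], 0], [4, [0.9, 0, -4], 0], [4, [0.9, 0, -7], 0], [4, [0.9, 0, -7], 0]]}}

```text
clock: 37.72
ee_pos: [0.5219, -0.1445, 0.1034]
ee_rot: [3.135, 0.002, 1.702]
wrist_force: [0.4, -0.7, 0.2]
finger_gap: 0.0398
gripper_force: 0.0
```

```bash
python3 -c "
from h import *
st();plan(f2w(.066,.125),.10,97.64);plan(f2w(.066,.125),.032,97.64)
c=cam('scene','s11')
cv2.imwrite('pics/s11c.png',cv2.resize(c['color'][160:250,280:400],(800,600),interpolation=2))"
```

```text
clk 37.725 pos [ 0.5219 -0.1445  0.1034] frame [0.0027 0.0371] rpy [1.7965e+02 1.1000e-01 9.7540e+01] F [ 0.4 -0.7  0.2] gap 39.8 q [-0.29  0.37  0.57  1.99 -0.27  0.84  0.56]
clk 37.7 shift cm [8.80, 6.32, 0.34] turn -0.1 rows>=2
clk 37.7 shift cm [8.80, 6.32, 7.14] turn -0.1 rows>=3
```

View pics/s11c.png

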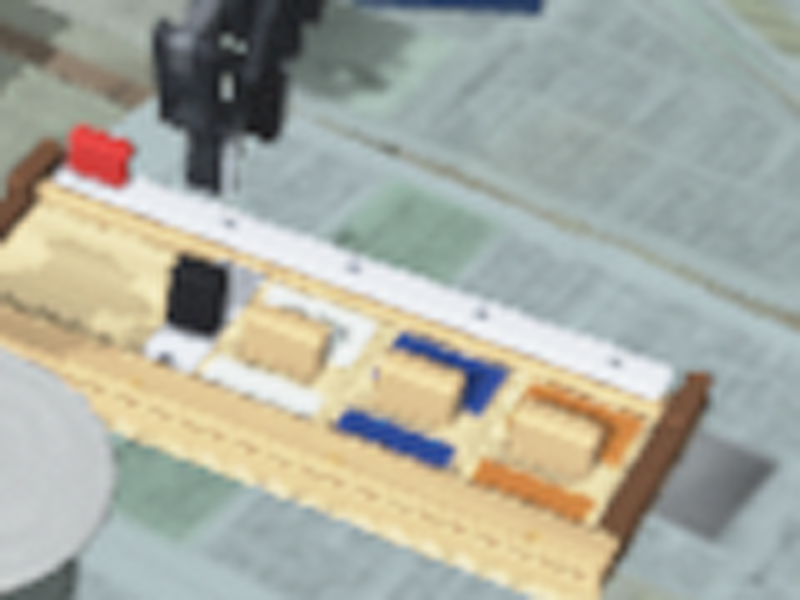

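The row is tight against the fence: amber, blue, white, with the stop touching. Now the keeper.

Call:
{"op": "arm_command", "data": {"motion": [[4, [5.5, 4, 0], 0], [4, [8.8, 6.3, 0], 0], [4, [8.8, 6.3, 0], 0], [4, [8.8, 6.3, 4], 0], [4, [8.8, 6.3, 7.1], 0], [4, [8.8, 6.3, 7.1], 0], [0, [8.8, 6.3, 7.1], 0], [0, [8.8, 6.3, 7.1], 0], [0, [8.8, 6.3, 7.1], 0], [0, [8.8, 6.3, 7.1], 0], [0, [8.8, 6.3, 7.1], 0], [0, [8.8, 6.3, 7.1], 0]]}}

```text
clock: 39.28
ee_pos: [0.5716, -0.0484, 0.031]
ee_rot: [3.139, 0.001, 1.703]
wrist_force: [0.9, -3.2, 5.6]
finger_gap: 0.0106
gripper_force: 47.1
```

Call:
{"op": "arm_command", "data": {"motion": [[0, [0, -0.5, 0], 0], [0, [0, -1.0, 0], 0], [0, [0, -1.4, 0], 0], [0, [0, -1.8, 0], 0], [0, [0, -2.1, 0], 0], [0, [0, -2.1, 0], 0]]}}

```text
clock: 40.02
ee_pos: [0.5569, -0.0505, 0.0312]
ee_rot: [3.126, 0.005, 1.704]
wrist_force: [13.6, -3.7, -6.6]
finger_gap: 0.0104
gripper_force: 45.5
```

```bash
python3 -c "
from h import *
st()"
```

```text
clk 40.025 pos [ 0.5569 -0.0505  0.0312] frame [0.0498 0.1257] rpy [179.09   0.27  97.64] F [13.6 -3.7 -6.6] gap 10.4 q [-0.39  0.51  0.48  1.98 -0.35  0.71  0.44]
```

Call:
{"op": "arm_command", "data": {"motion": [[0, [0, -0.3, 0], 0], [0, [0, -0.5, 0], 0], [0, [0, -0.5, 0], 0]]}}

```text
clock: 40.4
ee_pos: [0.5568, -0.0506, 0.0314]
ee_rot: [3.116, 0.007, 1.705]
wrist_force: [23.3, -2.5, -18.3]
finger_gap: 0.0108
gripper_force: 44.4
```

```bash
python3 -c "
from h import *
st()"
```

```text
clk 40.4 pos [ 0.5568 -0.0506  0.0314] frame [0.0497 0.1257] rpy [178.54   0.42  97.69] F [ 23.3  -2.5 -18.3] gap 10.8 q [-0.39  0.51  0.48  1.99 -0.35  0.7   0.44]
```

It's against its limit. Relax, release and retreat.

Call:
{"op": "arm_command", "data": {"motion": [[0, [0, 0.5, 0], 0], [0, [0, 0.8, 0], 0], [0, [0, 0.8, 0], 0], [3, [0, 0.8, 0], 0], [4, [0, 0.8, 0], 0], [4, [0, 0.8, 0], 0], [4, [0, 0.8, -5], 0], [4, [0, 0.8, -10], 0], [4, [3, 0.8, -14], 0], [4, [8, 0.8, -14], 0], [4, [14, 0.8, -14], 0], [4, [20, 0.8, -14], 0]]}}

```text
clock: 41.9
ee_pos: [0.5246, 0.1497, 0.1696]
ee_rot: [-3.141, -0.001, 1.703]
wrist_force: [0.5, -0.1, -0.1]
finger_gap: 0.0401
gripper_force: 0.0
```

```bash
python3 -c "
from h import *
st()
c=cam('scene','s12');d=cam('top','t12')
a=cv2.resize(c['color'][165:255,270:400],(800,300),interpolation=2);b=cv2.resize(d['color'][122:222,250:420],(800,300),interpolation=2)
cv2.imwrite('pics/f.png',np.vstack([cv2.resize(c['color'][165:245,270:400],(487,300),interpolation=2),cv2.resize(d['color'][122:226,250:419],(487,300),interpolation=2)]))"
```

```text
clk 41.9 pos [0.5246 0.1497 0.1696] frame [0.0444 0.3284] rpy [-1.7994e+02 -3.0000e-02  9.7550e+01] F [ 0.5 -0.1 -0.1] gap 40.1 q [-0.78  0.27  0.5   1.93 -0.16  0.98 -0.08]
```

View pics/f.png

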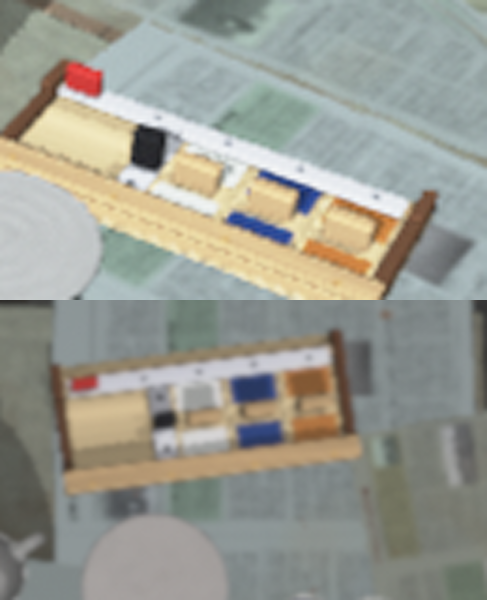

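The keeper covers the free edges, the row is tight, and the stop is against it. Hand in.

```bash
python3 -c "
from h import *
print(ticket.hand_in())"
```

```text
the job is handed in; nothing more can be done
None
```

The job is handed in, with no verdict returned: amber, blue and white (green was absent) lie hooked and flat in a tight row against the end fence, the stop is up against the row, the keeper is fully home, and the dishes and mug were left alone.

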